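# Push a tray of jars home between the lane dividers

## Task

Push the loose cardboard tray of brass-capped jars along the bench and in between the two blue dividers of the empty lane, the one whose lamp is lit green, until the tray is fully home against the orange back beam. Only push the tray with the fingers from outside, without pinching it or reaching in among the jars: do not lift or tip the tray or any of the jars standing in it, and leave the two stowed trays and everything else on the bench where they are.

Things in the scene. Friction and masses are not known exactly. Their poses are not given: they have to be found in the camera images.
- tray: Loose open brown cardboard tray on the bench in front of the rack, with six brass-capped jars: 125 mm long (its x), 86 wide (its y), walls 40 high and 3 thick, 3 mm floor. Origin: centre of its underside. About 0.5 kg loaded; slides at a few newtons. Starts clear of the rack, up to 20 degrees askew. Home against the beam, its near end sticks 13 mm out past the divider noses.
- rack: Lane rack bolted to the bench: orange back beam (45 mm high, display modules on it to 65) and four blue dividers, 14 mm thick, 45 high, with round black noses, making three lanes 91 mm wide; no floor of its own. Origin: on the bench, middle of the beam's front face; x along the lanes into the beam, y across, z up. Lane centre lines at y = -105, 0, +105 mm; noses end at x = -112 mm.
- lamp: The lit green lamp on the display module behind the one empty lane (the others are unlit grey); seen only, cannot be touched. This entry's origin is not at the lamp but on the bench in the empty lane, where the tray's centre belongs when the tray is home (62.5 mm in front of the beam, mid-lane); axes parallel to the rack's.
- tray_a: A full tray of the same make and size with white-capped jars (tops 67 mm above the bench), already stowed in one of the lanes. 0.9 kg, loose. Origin: centre of its underside. Leave alone.
- tray_b: Another such full tray with white-capped jars, stowed in another lane. Origin: centre of its underside. Leave alone.
- jar1: One of the six loose amber glass jars with a brass cap standing in the tray, 38 mm in diameter, 64 mm high, about 70 g (cap tops 67 mm above the bench); at the start at x -39, y -20 mm in the tray's frame. Origin: centre of its underside, z up.
- jar2: One of the six loose amber glass jars with a brass cap standing in the tray, 38 mm in diameter, 64 mm high, about 70 g (cap tops 67 mm above the bench); at the start at x -39, y +20 mm in the tray's frame. Origin: centre of its underside, z up.
- jar3: One of the six loose amber glass jars with a brass cap standing in the tray, 38 mm in diameter, 64 mm high, about 70 g (cap tops 67 mm above the bench); at the start at x +0, y -20 mm in the tray's frame. Origin: centre of its underside, z up.
- jar4: One of the six loose amber glass jars with a brass cap standing in the tray, 38 mm in diameter, 64 mm high, about 70 g (cap tops 67 mm above the bench); at the start at x +0, y +20 mm in the tray's frame. Origin: centre of its underside, z up.
- jar5: One of the six loose amber glass jars with a brass cap standing in the tray, 38 mm in diameter, 64 mm high, about 70 g (cap tops 67 mm above the bench); at the start at x +39, y -20 mm in the tray's frame. Origin: centre of its underside, z up.
- jar6: One of the six loose amber glass jars with a brass cap standing in the tray, 38 mm in diameter, 64 mm high, about 70 g (cap tops 67 mm above the bench); at the start at x +39, y +20 mm in the tray's frame. Origin: centre of its underside, z up.
- loose_jar: A single jar of the same kind standing on the bench to the left of the rack; origin: centre of its underside. Leave alone.
- tape: A roll of brown packing tape lying flat on the bench at the left, 100 mm in diameter, 48 mm high; origin: centre of its underside. Leave alone.
- carton: A small closed brown carton, 120 x 80 x 60 mm, to the right of the rack; origin: centre of its underside. Leave alone.
- scanner: A hand barcode scanner, black head and yellow handle, about 170 mm long and 36 mm high, lying on the bench at the right; origin on the bench near its middle. Leave alone.
- cutter: A yellow safety cutter, 135 mm long and 16 mm high, lying on the bench at the far left; origin on the bench near its middle. Leave alone.
Mind the look-alikes: they are no part of the job. What is shaped like the tray but purple is not meant.

How it is judged (in metres and radians):
At the end, for the whole second after the job is handed in: The tray stands flat on the bench in the empty lane, its centre within 6 mm of the lane's centre line, square to within 4 degrees and its far end within 5 mm of the back beam, at rest; all six jars stand upright (within 8 degrees) on its floor (x of tray in the frame of rack above -0.0675 m and (y of tray in the frame of rack between -0.111 and -0.099 m or y of tray in the frame of rack between -0.006 and 0.006 m or y of tray in the frame of rack between 0.099 and 0.111 m) and angle between the x axis of tray and the x axis of rack, either way round below 0.07 rad and height (world z) of tray below 0.004 m and angle between tray's own z axis and vertical below 0.04 rad and linear speed of tray below 0.01 m/s and angle between each of jar1, jar2, jar3, jar4, jar5, jar6's own z axis and vertical below 0.15 rad and z of each of jar1, jar2, jar3, jar4, jar5, jar6 in the frame of tray below 0.008 m); the robot touches nothing.
It fails at once if the tray is lifted or tipped instead of being pushed along the bench (height (world z) of tray above 0.012 m or angle between tray's own z axis and vertical above 0.15 rad).
It fails at once if the fingers reach into the tray, or pinch its wall or a jar, instead of pushing from outside (x of the grasp point in the frame of tray between -0.0625 and 0.0625 m and y of the grasp point in the frame of tray between -0.043 and 0.043 m and z of the grasp point in the frame of tray below 0.07 m).
It fails at once if a jar in the tray is tipped over or lifted (angle between any of jar1, jar2, jar3, jar4, jar5, jar6's own z axis and vertical above 0.35 rad or height (world z) of any of jar1, jar2, jar3, jar4, jar5, jar6 above 0.018 m).
It fails at once if a tray already stowed in its lane is shifted by more than 15 mm (distance of any of tray_a, tray_b from where it was at the start of the episode above 0.015 m).
It fails at once if something else lying on the bench is shifted by more than 20 mm (distance of any of loose_jar, tape, carton, scanner, cutter from where it was at the start of the episode above 0.02 m).
It also fails if it takes over 51 s, if anything falls off the work surface, if the arm or the gripper's body presses on something with over 40 N, if the wrist force passes 120 N, or if a joint passes its speed limit or range.

## Robot

A 6-joint arm with a two-finger parallel gripper is mounted at the origin on the work surface. World frame = base frame: x ahead of the robot, y to its left, z up, the work surface at z = 0. Lengths are in mm, angles in rad, forces in N, time in s.
With the tool pointing down it reaches from about 250 to 775 mm from the base axis. Payload 4 kg.
Tool frame: the origin (TCP) lies between the finger pads; the fingertips stand 11 mm ahead of it and the grasp point (between the pads) lies 8 mm behind it; z points along the fingers, y is the line along which they close (so a half turn about z gives the same grasp; the last joint's range is limited). The gripper opens to 94 mm and grips with 3 to 60 N. Pads are 16 mm wide; open, the fingers measure 119 mm over their backs; the gripper's body (75 mm by 177 mm) begins 78 mm behind the grasp point.
Start: joints at [1.003, 0.087, 1.371, -0, 1.684, -0.103], TCP at [246.546, 491.665, 216.506] pointing down, gripper open.
Joint ranges: [-3.1, 3.1], [-0.76, 2.03], [0.27, 2.55], [-1.08, 4.22], [0.17, 2.65], [-2.57, 2.57]. Speed limits (rad/s): [2.79, 2.79, 3.14, 3.14, 3.14, 3.14].

## Interface

Orientations are given as a rotation vector (axis times angle).
In Python, from plant import arm gives the robot as it stands.
- The arm moves only by the tool step_arm, never from a script. Its argument "steps" is a list of rows, each a list of 7 numbers: the turn, a rotation vector about the tool's x, y, z in rad, then the shift along the tool's x, y, z in cm, then the closure in counts, from 0 (fully open) to 255 (shut). A call has exactly 5 rows; each row shifts and turns the commanded pose from where the row before left it, along the tool's axes as they then stand; what a row does not reach is not made up. A row lasts 1/10 s, in which the tool goes at most 50 mm and 8.59 degrees, less where a joint would pass 70% of its speed; a pose out of reach is approached as far as the arm can. A call is refused whole if a number of a shift passes 5 or a number of a turn 0.15, either way. A call with a gripper value outside its range is refused whole. The fingers move at their own pace and stop on an object; "grip_force" is the grip in N (left out, the last holds). Time passes only in rows, so rows that do not move let the fingers close, or fill a call up. It gives the time, the measured TCP pose, the force, the opening and the grip force at its end, in the units of the state.
- arm.read_state(): the state, without advancing time (a new reading comes with each control period).
- arm.capture(name): name is "side" or "top"; returns (picture, depth): 384x512x3 uint8, red, green, blue; 384x512 float32, mm along the optical axis (not along the pixel's ray), 0 where there is no reading.
- arm.camera_params(name): a dict with "camera_matrix" (3x3 intrinsics, pixels), "R" (3x3) and "t" (3): a world point X has camera coordinates R X + t. Camera axes: x right, y down, z forward; pixel columns grow to the right and rows downward; lengths in mm; the calibration is good to about 2 mm. A picture is of the moment at which its call begins. camera_params takes no time and is no camera call.
- arm.sign_off(): hands the job in; it is judged then, once.
Trained networks look in the newest picture that a camera, given by its name, has taken for a name from the list of things; names that differ only in an ending like _2 or _b are one class to them, and where a whole thing is asked for, a point or a joint stands for the part that bears it (a point fixed in the world has none). Each returns a list of dicts, best first, with "conf" (0 to 1); they miss things now and then, are a little off and sometimes report something else, mostly with a low value. They report only what shows in the picture. A call takes as long as a camera call. They do not tell look-alikes from the thing itself.
- arm.spot_in(target, camera): "rect" ([left, top, width, height] in pixels, round what is visible of it).
- arm.mark_of(target, camera): "centre" ([row, column] in pixels: a listed point, or the origin of a listed thing).
The state is a dict: "t": time; "joint_pos": joint angles; "joint_velocities": joint speeds; "effort": joint torques, N m; "tool_pos": TCP position; "ee_rot": TCP orientation; "contact_force": force on the tool from outside, world axes, zero at the start; "wrist_torque": the same for the moment, N m; "opening": finger opening in mm; "gripper_force": force on a finger pad.
Only numpy, scipy, OpenCV 4.12 (cv2) and the standard library are available. Lean on these libraries where they do the work, as an engineer would, in place of code of your own. Each camera call takes 0.05 s, during which the arm holds its last target. There are 200 camera calls.

## Working session

There is one attempt and no reset: what is moved stays moved. The work goes in short steps, Python scripts to look and compute and a tool call to move; the robot and the scene stay as the last step left them, time stands still between calls to the robot, and variables do not carry over. Pictures are saved under pics/ and viewed, at most 10 in all, crops included, and the job is handed in when it is done.

Besides the shell and the picture viewer there is one more tool, called after "Emit:" by a JSON object that holds its "method" and its "body", one argument or row to a line. step_arm: Moves the arm, as the interface text tells. Its arguments: {"type":"object","properties":{"steps":{"type":"array"},"grip_force":{"type":"number"}},"required":["steps"]}

```bash
mkdir -p pics; ls
python3 - <<'E'
from plant import arm
import cv2,numpy as np
for c in("top","side"):
    p,d=arm.capture(c); cv2.imwrite(f"pics/{c}0.png",p[:,:,::-1]); np.save(f"{c}d.npy",d)
    P=arm.camera_params(c); print(c,P)
    for t in("tray","rack","lamp"):
        print(t,arm.mark_of(t,c)[:3],arm.spot_in(t,c)[:3])
print(arm.read_state())
E
```

```text
pics
top {'camera_matrix': array([[405.56904519,   0.        , 254.04226134],
       [  0.        , 405.56904519, 189.24257232],
       [  0.        ,   0.        ,   1.        ]]), 'R': array([[-0.05360097, -0.99855375,  0.00416414],
       [-0.9726637 ,  0.05126674, -0.2264885 ],
       [ 0.22594746, -0.01619031, -0.97400494]]), 't': array([ -20.99938013,  539.84493301, 1179.80808978])}
tray [{'centre': [265.0, 293.2], 'conf': 0.92}, {'centre': [162.6, 203.8], 'conf': 0.81}, {'centre': [224.4, 182.4], 'conf': 0.79}] [{'rect': [244.5, 177.0, 37.7, 46.9], 'conf': 0.86}, {'rect': [254.0, 132.1, 30.5, 46.2], 'conf': 0.85}, {'rect': [187.8, 137.7, 32.0, 45.3], 'conf': 0.84}]
rack [{'centre': [138.6, 234.3], 'conf': 0.63}] [{'rect': [176.1, 122.2, 117.6, 51.7], 'conf': 0.81}]
lamp [] [{'rect': [227.7, 126.2, 12.4, 0.4], 'conf': 0.37}]
side {'camera_matrix': array([[375.56605139,   0.        , 258.65542373],
       [  0.        , 375.56605139, 196.27018545],
       [  0.        ,   0.        ,   1.        ]]), 'R': array([[ 0.98289549, -0.18316041,  0.01920196],
       [-0.12851527, -0.75
[... 786 characters left out ...]
_pos': array([ 1.00295295e+00,  8.71740143e-02,  1.37066621e+00,  1.65287761e-05,
        1.68360767e+00, -1.03119872e-01]), 'joint_velocities': array([-8.60858807e-04, -2.83343134e-04,  1.71368271e-03,  1.07897427e-05,
        2.96545365e-04, -1.97087061e-03]), 'effort': array([ 9.10266444e-04, -3.39901006e+01, -3.02519989e+01,  7.18285725e-02,
        2.35797046e-02,  4.03589422e-05]), 'tool_pos': array([246.51990282, 491.68817327, 216.53725681]), 'ee_rot': array([7.23424529e-01, 3.05713253e+00, 2.23198037e-04]), 'contact_force': array([ 0.22516007, -0.62314255, -0.52230275]), 'wrist_torque': array([-0.00390262,  0.05425028,  0.01154848]), 'gripper_force': 0.0, 'opening': 94.2354680842336}
```

Run:
```python
import cv2,numpy as np
a=cv2.imread("pics/top0.png")[90:310,100:390];b=cv2.imread("pics/side0.png")
cv2.imwrite("pics/t0c.png",cv2.resize(a,None,fx=2.7,fy=2.7,interpolation=cv2.INTER_CUBIC))
```

```text
(no output)
```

View pics/t0c.png

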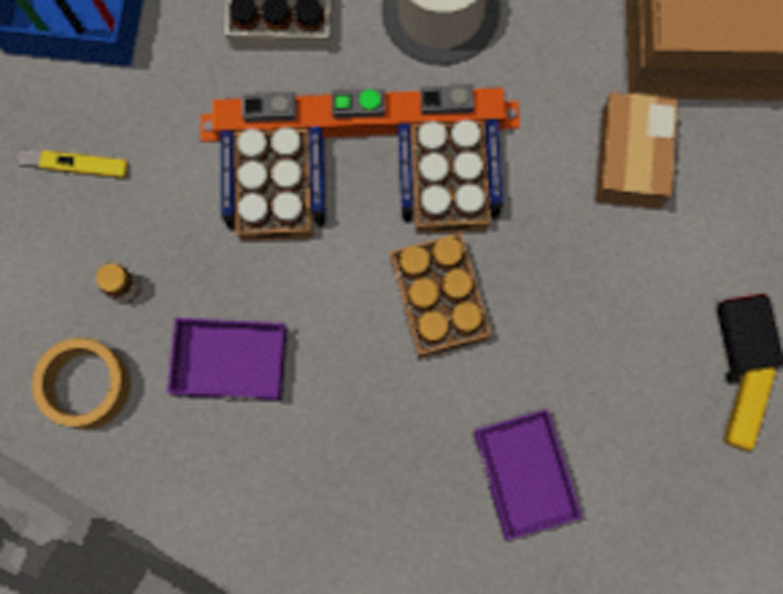

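View pics/side0.png

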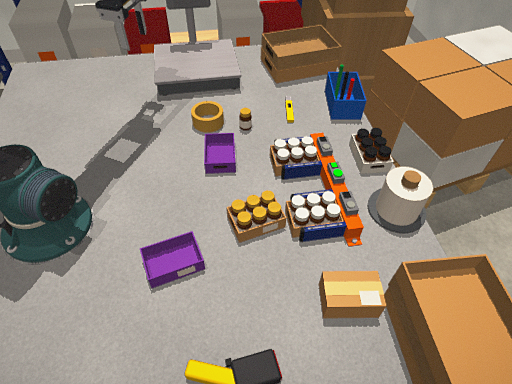

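The middle lane has the green lamp (crop ~357,101). The loose brass tray is at crop ~(441,297), askew in front of the right lane, and the purple trays are decoys. Next I'll measure the rack and tray.

```bash
cat > h.py <<'E'
from plant import arm
import cv2,numpy as np
def ray(c,uv,z):
    P=arm.camera_params(c);K,R,t=P["camera_matrix"],P["R"],P["t"]
    o=-R.T@t; uv=np.atleast_2d(uv).astype(float)
    d=(R.T@np.linalg.inv(K)@np.c_[uv,np.ones(len(uv))].T).T
    return (o+d*((z-o[2])/d[:,2])[:,None])[:,:2]
def cloud(c,d):
    P=arm.camera_params(c);K,R,t=P["camera_matrix"],P["R"],P["t"]
    v,u=np.mgrid[:384,:512]; C=np.stack([(u-K[0,2])/K[0,0]*d,(v-K[1,2])/K[1,1]*d,d],-1)
    return (C-t)@R
def proj(c,X):
    P=arm.camera_params(c);q=(P["camera_matrix"]@(P["R"]@np.atleast_2d(X).T+P["t"][:,None])).T
    return q[:,:2]/q[:,2:]
def masks(p):
    h=cv2.cvtColor(p,cv2.COLOR_RGB2HSV);H,S,V=[h[...,i].astype(int) for i in range(3)]
    return H,S,V
E
python3 - <<'E'
from h import *
for c in("top","side"):
    p=cv2.imread(f"pics/{c}0.png")[:,:,::-1].copy();d=np.load(f"{c}d.npy");X=cloud(c,d);H,S,V=masks(p);z=X[...,2]
    inr=(X[...,0]>300)&(X[...,0]<760)&(abs(X[...,1])<350)
    for n,m in {"blue":(H>105)&(H<130)&(S>80)&(z>38)&(z<52),"orange":(H<14)&(S>190)&(V>120)&(z>38)&(z<52),"brass":(H>10)&(H<25)&(S>110)&(V>110)&(z>60)&(z<74),"white":(S<60)&(V>150)&(z>60)&(z<74)}.items():
        m=(m&inr).astype(np.uint8);N,L,st,_=cv2.connectedComponentsWithStats(m,connectivity=4)
        for i in range(1,N):
            if st[i,4]<12: continue
            q=X[L==i]; print(c,n,st[i,4],q.mean(0).round(1),"min",q.min(0).round(0)[:2],"max",q.max(0).round(0)[:2])
E
```

```text
top blue 61 [ 663.  -149.3   44.1] min [ 615. -155.] max [ 718. -142.]
top blue 23 [696.9 -40.2  44.8] min [666. -46.] max [718. -37.]
top blue 94 [670.3  59.7  44.3] min [616.  54.] max [720.  68.]
top blue 90 [662.9 165.5  44.8] min [618. 159.] max [719. 173.]
top blue 13 [ 682.6 -143.7   43. ] min [ 662. -145.] max [ 703. -142.]
top blue 46 [647.6 -45.4  44.7] min [617. -49.] max [704. -38.]
top orange 633 [737.1   6.5  44.5] min [ 720. -167.] max [760. 181.]
top brass 25 [ 725.9 -315.9   61.7] min [ 717. -330.] max [ 735. -305.]
top brass 28 [ 713.3 -295.3   61.4] min [ 698. -307.] max [ 726. -288.]
top brass 19 [ 697.  -318.1   62.4] min [ 687. -324.] max [ 710. -310.]
top brass 50 [ 667.5 -322.4   61.9] min [ 650. -337.] max [ 684. -309.]
top brass 20 [ 652.3 -285.2   61.5] min [ 643. -294.] max [ 666. -274.]
top brass 23 [ 646.5 -303.6   62. ] min [ 631. -312.] max [ 658. -297.]
top brass 49 [ 632.7 -328.9   61.9] min [ 613. -348.] max [ 657. -310.]
top brass 83 [556.2 -86.2  66.6] min [ 542. -102.] max [571. -72.]
top brass 82 [547.6 -47.8  66.2] min [535. -63.] max [564. -34
[... 2362 characters left out ...]
ite 79 [618.1  92.   65.3] min [602.  75.] max [634. 115.]
side white 103 [694.3 -79.6  65.6] min [679. -95.] max [710. -63.]
side white 106 [655.5 -79.2  65.5] min [640. -94.] max [671. -63.]
side white 105 [616.9 -78.9  65.3] min [602. -96.] max [632. -61.]
side white 40 [ 740.7 -111.5   66.8] min [ 731. -120.] max [ 749. -101.]
side white 108 [ 694.3 -118.6   65.4] min [ 679. -134.] max [ 710. -103.]
side white 118 [ 655.3 -118.5   65.5] min [ 640. -134.] max [ 671. -103.]
side white 119 [ 616.4 -118.    65.4] min [ 600. -133.] max [ 632. -102.]
side white 14 [ 712.5 -342.9   61. ] min [ 709. -347.] max [ 717. -340.]
side white 19 [ 697.  -342.7   60.8] min [ 690. -348.] max [ 704. -337.]
```

Emit:
{"method": "step_arm", "body": {
  "steps": [
    [0,0,0.14,0,0,0,79],
    [0,0,0.14,0,0,0,79],
    [0,0,0.14,0,0,0,79],
    [0,0,0.14,0,0,0,79],
    [0,0,0.14,0,0,0,79]
  ]
}}

```text
t: 1.2
tool_pos: [246.6, 491.7, 216.5]
ee_rot: [-1.736, -2.619, -0.0]
contact_force: [-0.1, 0.6, -0.6]
opening: 65.2
gripper_force: 0.0
```

Emit:
{"method": "step_arm", "body": {
  "steps": [
    [0,0,0.14,0,0,0,79],
    [0,0,0.14,0,0,0,79],
    [0,0,0.135,0,0,0,79],
    [0,0,0,-2,1,0,79],
    [0,0,0,-4,1.6,0,79]
  ]
}}

```text
t: 1.7
tool_pos: [271.7, 432.2, 216.0]
ee_rot: [-2.227, -2.215, 0.0]
contact_force: [1.1, -0.8, -0.2]
opening: 65.2
gripper_force: 0.0
```

Emit:
{"method": "step_arm", "body": {
  "steps": [
    [0,0,0,-4,1.6,0,79],
    [0,0,0,-4,1.6,0,79],
    [0,0,0,-4,1.6,0,79],
    [0,0,0,-4,1.6,0,79],
    [0,0,0,-4,1.6,0,79]
  ]
}}

```text
t: 2.2
tool_pos: [350.5, 229.2, 216.8]
ee_rot: [2.231, 2.212, 0.002]
contact_force: [0.1, 0.0, 0.3]
opening: 64.9
gripper_force: 0.0
```

Emit:
{"method": "step_arm", "body": {
  "steps": [
    [0,0,0,-4,1.6,0,79],
    [0,0,0,-4,1.6,0,79],
    [0,0,0,-4,1.6,0,79],
    [0,0,0,-4,1.6,0,79],
    [0,0,0,-4,1.6,0,79]
  ]
}}

```text
t: 2.7
tool_pos: [428.8, 28.3, 216.9]
ee_rot: [2.231, 2.211, 0.002]
contact_force: [0.1, 0.4, -0.5]
opening: 64.6
gripper_force: 0.0
```

Emit:
{"method": "step_arm", "body": {
  "steps": [
    [0,0,0,-4,1.6,0,79],
    [0,0,0,-4,1.6,0,79],
    [0,0,0,-4,1.6,0,79],
    [0,0,0,-4,1.8,0,79],
    [0,0,0,-3,1.8,0,79]
  ]
}}

```text
t: 3.2
tool_pos: [511.0, -163.3, 216.5]
ee_rot: [2.233, 2.209, -0.0]
contact_force: [1.0, 0.3, -0.6]
opening: 65.1
gripper_force: 0.0
```

Emit:
{"method": "step_arm", "body": {
  "steps": [
    [0,0,0,0,0,2,79],
    [0,0,0,0,0,3,79],
    [0,0,0,0,0,3,79],
    [0,0,0,0,0,2,79],
    [0,0,0,0,0,0,79]
  ]
}}

```text
t: 3.7
tool_pos: [508.4, -159.8, 112.7]
ee_rot: [-2.227, -2.206, 0.004]
contact_force: [-0.3, -0.2, 0.1]
opening: 64.7
gripper_force: 0.0
```

Emit:
{"method": "step_arm", "body": {
  "steps": [
    [0,0,0,-0.7,0.5,2,79],
    [0,0,0,0,0,3,79],
    [0,0,0,0,0,3,79],
    [0,0,0,0,0,1,79],
    [0,0,0,0,0,0,79]
  ]
}}

```text
t: 4.2
tool_pos: [515.1, -167.5, 26.0]
ee_rot: [-2.23, -2.21, 0.001]
contact_force: [0.1, 0.3, 1.1]
opening: 64.7
gripper_force: 0.0
```

Emit:
{"method": "step_arm", "body": {
  "steps": [
    [0,0,0,0.6,0,0.5,79],
    [0,0,0,0.8,0,0,79],
    [0,0,0,0.8,0,0,79],
    [0,0,0,0.6,0,0,79],
    [0,0,0,0.6,0,0,79]
  ]
}}

```text
t: 4.7
tool_pos: [516.1, -134.1, 22.4]
ee_rot: [2.229, 2.211, -0.002]
contact_force: [-1.8, -4.0, 1.8]
opening: 64.8
gripper_force: 1.4
```

Emit:
{"method": "step_arm", "body": {
  "steps": [
    [0,0,0,0.6,0,0,79],
    [0,0,0,0.6,0,0,79],
    [0,0,0,0.6,0,0,79],
    [0,0,0,0.6,0,0,79],
    [0,0,0,0.6,0,0,79]
  ]
}}

```text
t: 5.2
tool_pos: [516.3, -103.4, 21.4]
ee_rot: [2.232, 2.211, 0.0]
contact_force: [-0.9, -3.3, -0.6]
opening: 64.8
gripper_force: 1.4
```

```bash
cat >> h.py <<'E'
def caps(c,save=None):
    p,d=arm.capture(c)
    if save: cv2.imwrite(save,cv2.resize(p[110:250,150:320] if c=="top" else p[110:270,170:400],None,fx=3,fy=3,interpolation=cv2.INTER_CUBIC)[:,:,::-1])
    X=cloud(c,d);H,S,V=masks(p);z=X[...,2]
    m=((H>10)&(H<25)&(S>110)&(V>110)&(z>58)&(z<76)&(X[...,0]>380)&(X[...,0]<740)&(X[...,1]>-170)&(X[...,1]<150)).astype(np.uint8)
    N,L,st,_=cv2.connectedComponentsWithStats(m,connectivity=4)
    q=[X[L==i].mean(0)[:2] for i in range(1,N) if st[i,4]>35]
    A=np.array(q)
    (cx,cy),_,_=cv2.minAreaRect(A.astype(np.float32)); e=A-A.mean(0)
    print(c,len(A),"centre",A.mean(0).round(1),"z-ok"); print(A.round(0).tolist())
    if len(A)==6:
        o=A[np.argsort(e[:,0])]; v=o[4:].mean(0)-o[:2].mean(0); print("yaw deg",np.degrees(np.arctan2(v[1],v[0])).round(2))
E
python3 -c "
from h import *
caps('top','pics/p1.png');caps('side')"
```

```text
top 3 centre [523.  -50.8] z-ok
[[564.0, -24.0], [523.0, -65.0], [482.0, -64.0]]
side 1 centre [521.7 -75.1] z-ok
[[522.0, -75.0]]
```

Emit:
{"method": "step_arm", "body": {
  "steps": [
    [0,0,0,0.6,0,0,79],
    [0,0,0,0.6,0,0,79],
    [0,0,0,0.6,0,0,79],
    [0,0,0,0.6,0,0,79],
    [0,0,0,0.6,0,0,79]
  ]
}}

```text
t: 5.8
tool_pos: [516.4, -73.2, 21.3]
ee_rot: [-2.231, -2.211, 0.0]
contact_force: [1.0, -2.1, -1.2]
opening: 64.7
gripper_force: 1.2
```

Emit:
{"method": "step_arm", "body": {
  "steps": [
    [0,0,0,0.5,0,0,79],
    [0,0,0,0.4,0,0,79],
    [0,0,0,0.3,0,0,79],
    [0,0,0,0.2,0,0,79],
    [0,0,0,0,0,0,79]
  ]
}}

```text
t: 6.3
tool_pos: [516.5, -59.2, 21.4]
ee_rot: [-2.231, -2.211, -0.001]
contact_force: [0.1, -0.7, -0.2]
opening: 64.9
gripper_force: 0.3
```

Emit:
{"method": "step_arm", "body": {
  "steps": [
    [0,0,0,-2,0,0,79],
    [0,0,0,-4,0,0,79],
    [0,0,0,-4,0,0,79],
    [0,0,0,-3,0,0,79],
    [0,0,0,0,0,0,79]
  ]
}}

```text
t: 6.8
tool_pos: [515.7, -192.8, 21.8]
ee_rot: [2.236, 2.206, 0.001]
contact_force: [0.8, 0.4, -0.1]
opening: 64.5
gripper_force: 0.0
```

```bash
python3 -c "
from h import *
caps('top','pics/p2.png');caps('side')"
```

```text
top 6 centre [522.4  -6.7] z-ok
[[562.0, -27.0], [562.0, 12.0], [523.0, 13.0], [522.0, -26.0], [483.0, -26.0], [484.0, 13.0]]
yaw deg -0.58Traceback (most recent call last):
  File "<string>", line 3, in <module>
    caps('top','pics/p2.png');caps('side')
                              ~~~~^^^^^^^^
  File "h.py", line 26, in caps
    (cx,cy),_,_=cv2.minAreaRect(A.astype(np.float32)); e=A-A.mean(0)
                ~~~~~~~~~~~~~~~^^^^^^^^^^^^^^^^^^^^^^
cv2.error: OpenCV(4.12.0) /io/opencv/modules/imgproc/src/convhull.cpp:143: error: (-215:Assertion failed) total >= 0 && (depth == CV_32F || depth == CV_32S) in function 'convexHull'
```

View pics/p2.png

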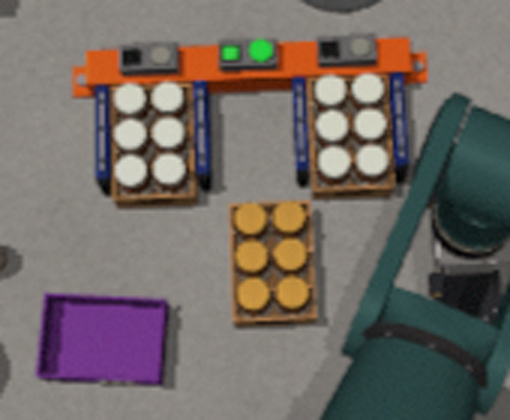

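Tray is now square (crop ~272,262), and needs about 16 mm more to the left.

Emit:
{"method": "step_arm", "body": {
  "steps": [
    [0,0,0,3,0,0,79],
    [0,0,0,4,0,0,79],
    [0,0,0,3,0,0,79],
    [0,0,0,2,0,0,79],
    [0,0,0,0,0,0,79]
  ]
}}

```text
t: 7.4
tool_pos: [515.9, -65.6, 21.4]
ee_rot: [-2.224, -2.216, -0.002]
contact_force: [0.4, -0.1, 1.2]
opening: 65.0
gripper_force: 0.0
```

Emit:
{"method": "step_arm", "body": {
  "steps": [
    [0,0,0,0.4,0,0,79],
    [0,0,0,0.5,0,0,79],
    [0,0,0,0.5,0,0,79],
    [0,0,0,0.5,0,0,79],
    [0,0,0,0.3,0,0,79]
  ]
}}

```text
t: 7.9
tool_pos: [516.8, -48.3, 21.5]
ee_rot: [2.232, 2.21, -0.001]
contact_force: [0.2, -1.9, -0.3]
opening: 65.1
gripper_force: 1.4
```

Emit:
{"method": "step_arm", "body": {
  "steps": [
    [0,0,0,0.1,0,0,79],
    [0,0,0,0,0,0,79],
    [0,0,0,0,0,0,79],
    [0,0,0,-1,0,0,79],
    [0,0,0,-2,0,0,79]
  ]
}}

```text
t: 8.4
tool_pos: [516.3, -75.9, 21.3]
ee_rot: [-2.228, -2.213, -0.002]
contact_force: [0.2, 0.4, 1.1]
opening: 64.9
gripper_force: 0.0
```

Emit:
{"method": "step_arm", "body": {
  "steps": [
    [0,0,0,-2,0,-2,119],
    [0,0,0,0,0,-4,119],
    [0,0,0,0,0,-4,119],
    [0,0,0,0,-3,-2,119],
    [0,0,0,0,-3,0,119]
  ]
}}

```text
t: 8.9
tool_pos: [458.1, -97.1, 145.7]
ee_rot: [2.227, 2.207, 0.007]
contact_force: [-0.2, 0.5, 0.1]
opening: 49.9
gripper_force: 0.0
```

Emit:
{"method": "step_arm", "body": {
  "steps": [
    [0,0,0.143,0,-3,0,119],
    [0,0,0.143,0,0,0,119],
    [0,0,0.143,0,0,0,119],
    [0,0,0.143,0,0,0,119],
    [0,0,0.143,0,0,0,119]
  ]
}}

```text
t: 9.4
tool_pos: [426.1, -95.8, 141.4]
ee_rot: [-2.867, -1.282, -0.001]
contact_force: [0.3, 0.4, -0.3]
opening: 49.7
gripper_force: 0.0
```

Emit:
{"method": "step_arm", "body": {
  "steps": [
    [0,0,0.143,0,0,0,119],
    [0,0,0.143,0,0,0,119],
    [0,0,0.143,0,0,0,119],
    [0,0,0.143,0,0,0,119],
    [0,0,0.143,0,0,0,119]
  ]
}}

```text
t: 9.9
tool_pos: [426.1, -95.8, 141.3]
ee_rot: [-3.134, -0.197, -0.0]
contact_force: [0.4, -0.8, 0.4]
opening: 50.5
gripper_force: 0.0
```

Emit:
{"method": "step_arm", "body": {
  "steps": [
    [0,0,0.143,0,0,0,119],
    [0,0,0,0,-2,0,119],
    [0,0,0,0,-4,0,119],
    [0,0,0,0,-4,0,119],
    [0,0,0,0,0,0,119]
  ]
}}

```text
t: 10.4
tool_pos: [427.0, 7.7, 141.4]
ee_rot: [-3.138, 0.009, 0.0]
contact_force: [0.6, -0.8, 0.9]
opening: 50.3
gripper_force: 0.0
```

```bash
python3 -c "
from h import *
caps('top','pics/p3.png')"
```

```text
Traceback (most recent call last):
  File "h.py", line 26, in caps
    (cx,cy),_,_=cv2.minAreaRect(A.astype(np.float32)); e=A-A.mean(0)
                ~~~~~~~~~~~~~~~^^^^^^^^^^^^^^^^^^^^^^
cv2.error: OpenCV(4.12.0) /io/opencv/modules/imgproc/src/convhull.cpp:143: error: (-215:Assertion failed) total >= 0 && (depth == CV_32F || depth == CV_32S) in function 'convexHull'
```

View pics/p3.png

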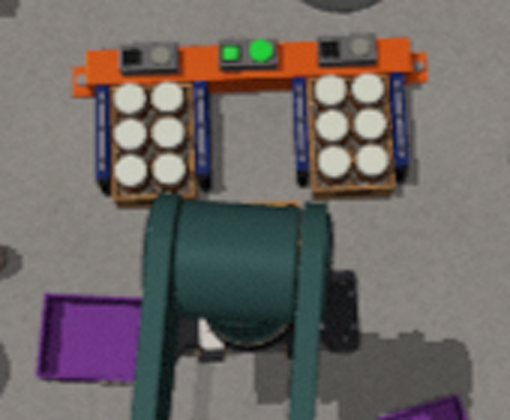

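The arm hides the tray from the top camera, so I'll use the side view.

```bash
sed -i '/minAreaRect/s/.*/    e=A-A.mean(0)/' h.py; python3 -c "
from h import *
caps('side','pics/s3.png')"
```

```text
side 4 centre [531.3   1.5] z-ok
[[561.0, 22.0], [521.0, 1.0], [483.0, 1.0], [560.0, -17.0]]
```

View pics/s3.png

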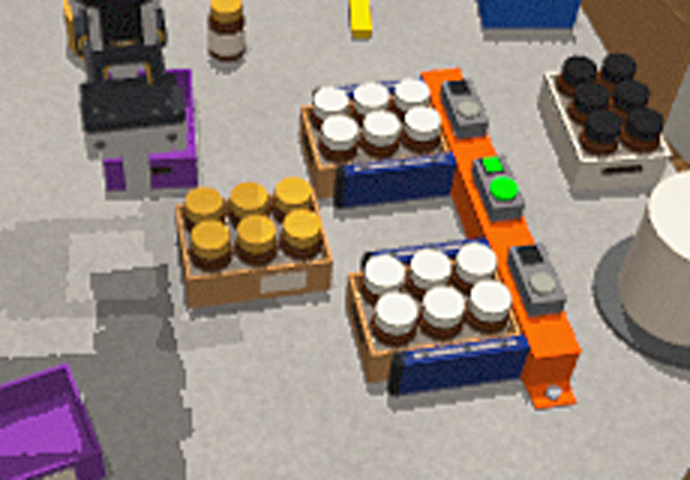

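Tray is about 4 mm right of the lane line, so I'll nudge it left with the side of one finger at mid-length.

Emit:
{"method": "step_arm", "body": {
  "steps": [
    [0,0,0,0,3,0,119],
    [0,0,0,0,4,0,119],
    [0,0,0,2.4,4,0,119],
    [0,0,0,4,0,0,119],
    [0,0,0,3,0,0,119]
  ]
}}

```text
t: 11.0
tool_pos: [521.2, -110.5, 141.3]
ee_rot: [-3.141, 0.026, -0.001]
contact_force: [0.1, -0.1, -0.1]
opening: 50.3
gripper_force: 0.0
```

Emit:
{"method": "step_arm", "body": {
  "steps": [
    [0,0,0,0,0,2,119],
    [0,0,0,0,0,4,119],
    [0,0,0,0,0,3.5,119],
    [0,0,0,0,0,2.4,119],
    [0,0,0,0,0,0,119]
  ]
}}

```text
t: 11.5
tool_pos: [516.3, -107.5, 17.9]
ee_rot: [-3.139, 0.021, 0.015]
contact_force: [0.2, 0.9, 0.2]
opening: 50.0
gripper_force: 0.0
```

Emit:
{"method": "step_arm", "body": {
  "steps": [
    [0,0,0,0.6,-0.5,-0.4,119],
    [0,0,0,0,-1,0,119],
    [0,0,0,0,-1,0,119],
    [0,0,0,0,-0.5,0,119],
    [0,0,0,0,0,0,119]
  ]
}}

```text
t: 12.0
tool_pos: [526.9, -76.0, 27.3]
ee_rot: [3.141, -0.015, 0.002]
contact_force: [1.1, -0.9, -0.4]
opening: 50.1
gripper_force: 0.0
```

Emit:
{"method": "step_arm", "body": {
  "steps": [
    [0,0,0,-0.4,-0.1,0.3,119],
    [0,0,0,0,-0.2,0,119],
    [0,0,0,0,-0.2,0,119],
    [0,0,0,0,-0.1,0,119],
    [0,0,0,0,0,0,119]
  ]
}}

```text
t: 12.5
tool_pos: [522.3, -71.2, 23.2]
ee_rot: [3.141, -0.018, -0.001]
contact_force: [-0.8, -1.5, -0.7]
opening: 49.7
gripper_force: 0.9
```

```bash
python3 -c "
from h import *
print(arm.read_state()['tool_pos'],arm.read_state()['contact_force'])
caps('top');caps('side')"
```

```text
[522.2720079  -71.20170588  23.17864899] [-0.78188446 -1.49685032 -0.68367757]
top 3 centre [522.5  17.4] z-ok
[[562.0, 31.0], [524.0, 33.0], [481.0, -12.0]]
side 2 centre [526.7  -7.2] z-ok
[[483.0, 2.0], [570.0, -17.0]]
```

Emit:
{"method": "step_arm", "body": {
  "steps": [
    [0,0,0,0,1,0,119],
    [0,0,0,0,2,0,119],
    [0,0,0,0,3,0,119],
    [0,0,0,0,4,0,119],
    [0,0,0,0,3,0,119]
  ]
}}

```text
t: 13.1
tool_pos: [521.5, -203.2, 24.0]
ee_rot: [3.141, -0.019, 0.003]
contact_force: [-0.3, -0.5, 0.5]
opening: 50.1
gripper_force: 0.0
```

```bash
python3 -c "
from h import *
caps('top');caps('side')"
```

```text
top 6 centre [523.2   9.1] z-ok
[[563.0, -11.0], [562.0, 28.0], [523.0, 29.0], [523.0, -11.0], [484.0, -10.0], [484.0, 29.0]]
yaw deg -0.46
side 0 centre nan z-ok
[]h.py:26: RuntimeWarning: Mean of empty slice.
  e=A-A.mean(0)
  ret = ret.dtype.type(ret / rcount)
h.py:27: RuntimeWarning: Mean of empty slice.
  print(c,len(A),"centre",A.mean(0).round(1),"z-ok"); print(A.round(0).tolist())
```

Now within ~1 mm of the lane line and square. I'll move behind it.

Emit:
{"method": "step_arm", "body": {
  "steps": [
    [0,0,0,0,0,-3,119],
    [0,0,0,-1,0,-4,119],
    [0,0,0,-4,0,-3,119],
    [0,0,0,-4.6,-2,0,119],
    [0,0,0,0,-4,0,119]
  ]
}}

```text
t: 13.7
tool_pos: [422.5, -140.4, 124.1]
ee_rot: [3.141, -0.027, -0.0]
contact_force: [1.0, 1.6, -0.3]
opening: 50.2
gripper_force: 0.0
```

Emit:
{"method": "step_arm", "body": {
  "steps": [
    [0,0,0,0,-4.5,0,119],
    [0,0,0,0,-4.5,0,119],
    [0,0,0,0,-4,0,119],
    [0,0,0,0,-2,0,119],
    [0,0,0,0,0,0,119]
  ]
}}

```text
t: 14.2
tool_pos: [427.3, 12.9, 123.7]
ee_rot: [-3.14, 0.01, -0.001]
contact_force: [0.4, 0.1, -0.1]
opening: 50.3
gripper_force: 0.0
```

Emit:
{"method": "step_arm", "body": {
  "steps": [
    [0,0,0,-0.3,0.3,2,119],
    [0,0,0,0,0,3,119],
    [0,0,0,0,0,3,119],
    [0,0,0,0,0,2,119],
    [0,0,0,0,0,0,119]
  ]
}}

```text
t: 14.7
tool_pos: [421.7, 6.8, 20.4]
ee_rot: [-3.14, 0.019, 0.011]
contact_force: [-0.7, 0.3, 0.5]
opening: 49.8
gripper_force: 0.0
```

Emit:
{"method": "step_arm", "body": {
  "steps": [
    [0,0,0,1,-0.2,0,119],
    [0,0,0,1,0,0,119],
    [0,0,0,0.6,0,0,119],
    [0,0,0,0.6,0,0,119],
    [0,0,0,0.7,0,0,119]
  ]
}}

```text
t: 15.2
tool_pos: [463.6, 8.6, 23.9]
ee_rot: [-3.142, 0.017, 0.002]
contact_force: [-3.5, -0.7, 3.6]
opening: 50.4
gripper_force: 2.2
```

Emit:
{"method": "step_arm", "body": {
  "steps": [
    [0,0,0,0.7,0,0,119],
    [0,0,0,0.7,0,0,119],
    [0,0,0,0.7,0,0,119],
    [0,0,0,0.7,0,0,119],
    [0,0,0,0.5,0,0,119]
  ]
}}

```text
t: 15.7
tool_pos: [497.2, 8.2, 23.4]
ee_rot: [-3.142, 0.018, -0.0]
contact_force: [-4.2, -0.3, 2.0]
opening: 50.2
gripper_force: 2.2
```

```bash
python3 -c "
from h import *
caps('side','pics/s4.png')"
```

```text
side 2 centre [587.8   3.4] z-ok
[[607.0, 3.0], [568.0, 3.0]]
```

View pics/s4.png

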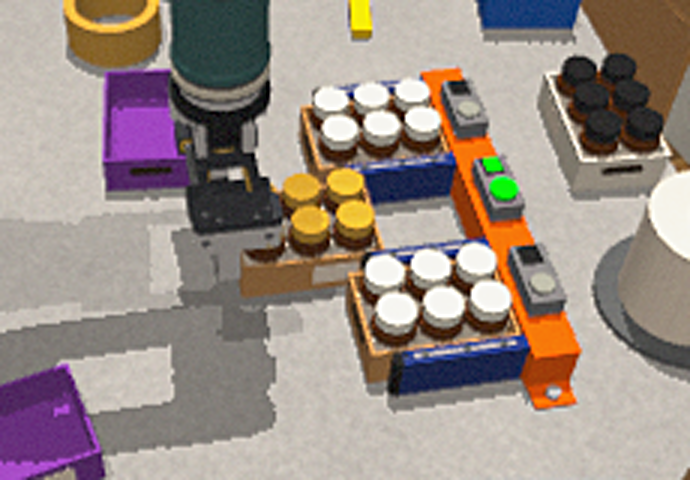

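The tray's front has entered the middle lane at low force. Continuing.

Emit:
{"method": "step_arm", "body": {
  "steps": [
    [0,0,0,0.7,0,0,119],
    [0,0,0,0.7,0,0,119],
    [0,0,0,0.7,0,0,119],
    [0,0,0,0.7,0,0,119],
    [0,0,0,0.7,0,0,119]
  ]
}}

```text
t: 16.25
tool_pos: [532.2, 7.8, 23.3]
ee_rot: [-3.141, 0.018, 0.0]
contact_force: [-2.9, 0.5, 0.9]
opening: 50.4
gripper_force: 1.5
```

Emit:
{"method": "step_arm", "body": {
  "steps": [
    [0,0,0,0.7,0,0,119],
    [0,0,0,0.7,0,0,119],
    [0,0,0,0.6,0,0,119],
    [0,0,0,0.5,0,0,119],
    [0,0,0,0.5,0,0,119]
  ]
}}

```text
t: 16.75
tool_pos: [561.9, 7.5, 23.3]
ee_rot: [-3.141, 0.018, 0.0]
contact_force: [-2.0, 0.2, -1.2]
opening: 50.3
gripper_force: 1.1
```

Gently to the beam, watching the force.

Emit:
{"method": "step_arm", "body": {
  "steps": [
    [0,0,0,0.4,0,0,119],
    [0,0,0,0.4,0,0,119],
    [0,0,0,0.4,0,0,119],
    [0,0,0,0.4,0,0,119],
    [0,0,0,0.3,0,0,119]
  ]
}}

```text
t: 17.25
tool_pos: [580.9, 7.2, 23.5]
ee_rot: [-3.141, 0.018, -0.0]
contact_force: [-2.1, 0.1, -0.5]
opening: 49.7
gripper_force: 1.1
```

Emit:
{"method": "step_arm", "body": {
  "steps": [
    [0,0,0,0.2,0,0,119],
    [0,0,0,0.2,0,0,119],
    [0,0,0,0.1,0,0,119],
    [0,0,0,0.1,0,0,119],
    [0,0,0,0,0,0,119]
  ]
}}

```text
t: 17.75
tool_pos: [586.1, 7.2, 23.5]
ee_rot: [-3.141, 0.018, 0.002]
contact_force: [-4.7, 0.3, 0.9]
opening: 50.0
gripper_force: 2.1
```

Emit:
{"method": "step_arm", "body": {
  "steps": [
    [0,0,0,0.1,0,0,119],
    [0,0,0,0.1,0,0,119],
    [0,0,0,0,0,0,119],
    [0,0,0,0,0,0,119],
    [0,0,0,0,0,0,119]
  ]
}}

```text
t: 18.25
tool_pos: [586.1, 7.2, 23.6]
ee_rot: [3.142, -0.018, -0.009]
contact_force: [-9.6, 0.4, 3.7]
opening: 50.3
gripper_force: 4.7
```

The tray has stopped against the beam: force is up to 9.6 N with no travel. Retreat and verify.

Emit:
{"method": "step_arm", "body": {
  "steps": [
    [0,0,0,-0.5,0,0,119],
    [0,0,0,-2,0,0,119],
    [0,0,0,-4,0,0,119],
    [0,0,0,-4,0,-1,119],
    [0,0,0,-4,0,-3,119]
  ]
}}

```text
t: 18.75
tool_pos: [441.2, 8.9, 61.6]
ee_rot: [-3.141, 0.018, 0.004]
contact_force: [-0.2, 0.2, 0.8]
opening: 50.1
gripper_force: 0.0
```

Emit:
{"method": "step_arm", "body": {
  "steps": [
    [0,0,0,-4,0,-3,119],
    [0,0,0,-4,0,-3,119],
    [0,0,0,-4,0,-2,119],
    [0,0,0,0,0,0,119],
    [0,0,0,0,0,0,119]
  ]
}}

```text
t: 19.25
tool_pos: [325.1, 10.0, 145.0]
ee_rot: [3.141, -0.018, 0.012]
contact_force: [0.1, -0.8, -0.4]
opening: 50.3
gripper_force: 0.0
```

```bash
python3 -c "
from h import *
caps('top','pics/t5.png');caps('side','pics/s5.png')"
```

```text
top 6 centre [658.3   7.9] z-ok
[[698.0, 28.0], [697.0, -12.0], [659.0, 27.0], [658.0, -12.0], [619.0, 28.0], [619.0, -11.0]]
yaw deg -0.57
side 3 centre [656.9   2.4] z-ok
[[696.0, 2.0], [657.0, 3.0], [618.0, 3.0]]
```

View pics/s5.png

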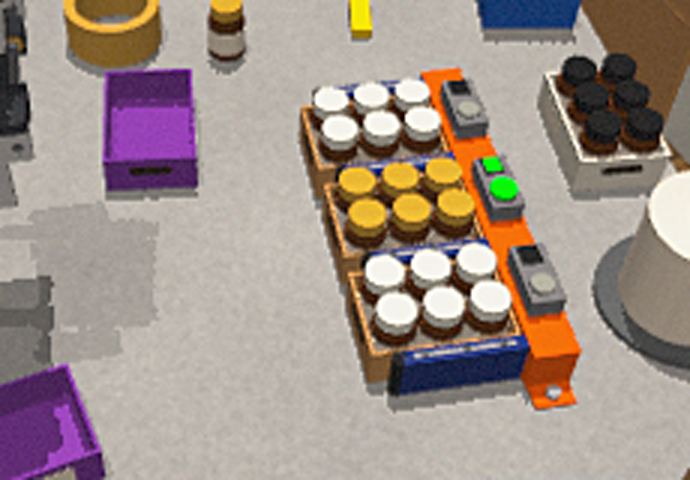

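View pics/t5.png

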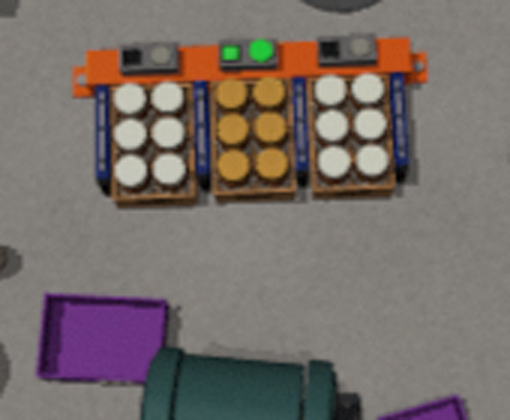

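The tray is home between its neighbours (top crop ~250,137): centre 658, level with the stowed trays at 657–658, all jars upright and nothing else moved.

```bash
python3 -c "
from plant import arm
print(arm.sign_off())"
```

```text
the job is handed in; nothing more can be done
None
```

The tray is fully home in the green-lit middle lane, square against the orange beam, with all six jars upright and nothing else visibly moved. I handed the job in at about 19 s; no verdict came back.

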